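# Set the iron stand's thumb dial to three dots

## Robot

A 6-joint arm with a two-finger parallel gripper is mounted at the origin on the work surface. World frame = base frame: x ahead of the robot, y to its left, z up, the work surface at z = 0. Lengths are in mm, angles in rad, forces in N, time in s.
With the tool pointing down it reaches from about 275 to 750 mm from the base axis. Payload 10.2 kg.
Tool frame: the origin (TCP) lies between the finger pads; the fingertips stand 22 mm ahead of it and the grasp point (between the pads) lies 3 mm ahead of it (ctrl.nose_length is the distance from the TCP to the fingertips, in mm); y points along the fingers, z is the direction in which the jaws open and shut, and the axes are right-handed (so a half turn about y gives the same grasp; the last joint's range is limited). The gripper opens to 85 mm and grips with 20 to 120 N. Pads are 22 mm wide; open, the fingers measure 114 mm over their backs; the gripper's body (76 mm by 85 mm) begins 54 mm behind the grasp point. The pads swing forward as they close: fully open they stand 13 mm farther back than shut.
Start: joints at [1.062, 0.313, 1.498, -0, 1.331, -0.223], TCP at [148.023, 503.707, 253.294] pointing down, gripper open.
Joint ranges: [-2.94, 2.94], [-0.97, 2.17], [0.19, 2.56], [-1.23, 4.37], [0.02, 3.11], [-2.88, 2.88]. Speed limits (rad/s): [2.39, 2.39, 3.01, 3.14, 3.14, 3.14].

## Interface

Orientations are given as a unit quaternion [w, x, y, z].
In Python, from rig import ctrl, eyes, models gives the robot as it stands.
- The arm moves only by the shell command python3 -m crank 'ROWS' [FORCE]. ROWS is JSON, a list of rows, each an object with "dp": the shift along the tool's x, y, z in mm, a list of three; "roll": the turn about the tool's y in rad; "gripper": the closure in counts, from 0 (fully open) to 255 (shut). A call has 1 to 10 rows; each row is the pose to reach, as a shift and turn from the pose commanded when the call began, along the tool's axes at that moment; what a row does not reach only later rows make up. A row lasts 1/12 s, in which the tool goes at most 41.7 mm and 7.16 degrees, less where a joint would pass 70% of its speed; a pose out of reach is approached as far as the arm can. A call with a gripper value outside its range is refused whole. The fingers move at their own pace and stop on an object; FORCE is the grip in N (left out, the last holds). Time passes only in rows, so rows that repeat a pose let the fingers close. It gives the time, the measured TCP pose, the force and the opening at its end, in the units of the state.
- ctrl.sense(): the state, without advancing time (a new reading comes with each control period).
- eyes.capture(name): name is "side" or "top" or "wrist"; returns a dict with "color" (400x640x3 uint8, red, green, blue), "fx", "fy", "cx", "cy" (pixels), "R" (3x3) and "t" (3): a world point X has camera coordinates R X + t. Camera axes: x right, y down, z forward; pixel columns grow to the right and rows downward; lengths in mm; the calibration is good to about 2 mm. A picture is of the moment at which its call begins. There is no depth.
- ctrl.finish_job(): hands the job in, once; it reports no verdict.
Trained networks look in a picture, given as the dict that the camera call returned (one of the last four; its "shot" number tells which), for a name from the list of things; names that differ only in an ending like _2 or _b are one class to them, and where a whole thing is asked for, a point or a joint stands for the part that bears it (a point fixed in the world has none). Each returns a list of dicts, best first, with "confidence" (0 to 1); they miss things now and then, are a little off and sometimes report something else, mostly with a low value. They report only what shows in the picture. A call takes as long as a camera call.
- models.spot_in(picture, label): "extent" ([centre column, centre row, width, height] in pixels, round what is visible of it).
- models.spot_point(picture, label): "centre" ([column, row] in pixels: a listed point, or the origin of a listed thing).
The state is a dict: "time_s": time; "joints": joint angles; "dq": joint speeds; "tau": joint torques, N m; "eef_pos": TCP position; "ee_rot": TCP orientation; "force": force on the tool from outside, world axes, zero at the start; "wrist_torque": the same for the moment, N m; "grip_width": opening from 0.0 (shut) to 1.0 (fully open).
Only numpy, scipy, OpenCV 4.12 (cv2) and the standard library are available. Lean on these libraries where they do the work, as an engineer would, in place of code of your own. Each camera call takes 0.05 s, during which the arm holds its last target. There are 200 camera calls.

## Task

The cordless iron on its stand is about to be used on cotton shirts, but the stand's dial is set too low. With a fingertip, lightly flick the dial's ribbed edge round clockwise, by as many clicks as it takes, until its white pointer stands at the three-dot mark, and leave it seated there, never letting it run on to the last mark. Do not press hard on the stand, and leave the iron and the things on the table where they are.

Things in the scene. Friction and masses are not known exactly. Their poses are not given: they have to be found in the camera images.
- stand: White charging stand of a cordless iron, fixed. Base 420 mm along its y (-200 to 220), 200 mm along x (-85 to 115). The part with y below -75 mm is the control console, top 80 mm above the table, which carries the dial; the iron lies on the rest. Origin on the table. x points from its front (robot's side) to its rear, y to the left seen from the front, z up. Yaw -0.2 to 0.45 rad.
- dial (a joint): Dial angle in rad, growing clockwise seen from above (front edge moving to the stand's +y). Click positions every 30 degrees: 0 ring mark, off (pointer to +y); 0.524 one dot; 1.047 tick; 1.571 two dots (pointer to +x); 2.094 tick; 2.618 three dots; 3.142 thick bar, last. Starts two to four clicks before the three dots. Let go, it snaps to the nearest click; leaving one takes about 1.3 N along the edge.
- dial_center (a point): Centre of the dial's top face, 98 mm above the table. Flat disc on a vertical axis, 86 mm across the 24 small upright ribs of its grippy black rubber rim, 16 mm thick (underside 82 mm above the table), grey face with a white pointer bar 34 by 7 mm. Its front edge sticks out 18 mm beyond the console, with free space before and under it. One click is 22 mm of travel of the edge.
- dial_front (a point): Foremost point of the dial's ribbed edge, half-way up its thickness: 90 mm above the table, 43 mm from the dial's axis towards the stand's -x. Fixed to the stand (does not turn). A closed fingertip pressed here lightly (about 5 N) from the front and drawn 22 mm towards +y turns the dial one click.
- pointer_tip (a point): Outer end of the white pointer on the dial's top face, 38 mm from the dial's axis; turns with the dial.
- three_dots (a point): The three-dot mark (three black dots in a row along the arc) on the console's top, 80 mm above the table, 53 mm from the dial's axis, to the right of the dial and slightly to the rear: 60 degrees to the right of straight back, seen from the front.
- iron: Cordless steam iron, white and grey with a steel sole, 266 mm long, 110 mm wide, 1.2 kg, loose on the stand, nose to the stand's +y, its heel 80 mm from the dial's axis; the top of its handle is about 207 mm above the table. Origin at the centre of its sole, x to its nose. Not to be moved.
- starch_center (a point): Middle of a white spray-starch bottle, 60 mm in diameter, 165 mm high, upright on the table to the right of the stand. Not to be moved.
- measure_center (a point): Middle of a clear plastic measuring cup, 76 mm in diameter, 65 mm high, on the table to the right of the stand. Not to be moved.
- lintbrush: Lint brush, 190 mm long, lying on the table in front of the iron. Origin near its middle, underside; x along its length. Not to be moved.

How it is judged (in metres and radians):
At the end, for the whole second after the job is handed in: The dial rests in the three-dot click (2.618 rad, within 0.14 rad, not turning); the iron is within 12 mm and the bottle, cup and brush within 15 mm of where they started (value of joint dial between 2.47799 and 2.75799 rad and velocity of joint dial between -0.1 and 0.1 rad/s and distance of iron from where it was at the start of the episode below 0.012 m and distance of each of starch_center, measure_center, lintbrush from where it was at the start of the episode below 0.015 m); the robot touches nothing.
It fails at once if the dial ran past the three-dot mark, by more than 0.6 of a click (value of joint dial above 2.93215 rad).
It fails at once if the stand or its dial was pressed or squeezed by the fingers with more than 35 N, or touched by the arm or the gripper's body with more than 5 N (contact force between the fingers and stand above 35 N or contact force between the arm and stand above 5 N).
It fails at once if the iron was lifted or shifted more than 12 mm on its stand (distance of iron from where it was at the start of the episode above 0.012 m).
It fails at once if the bottle, cup or brush was moved more than 15 mm (distance of any of starch_center, measure_center, lintbrush from where it was at the start of the episode above 0.015 m).
It also fails if it takes over 51 s, if anything falls off the work surface, if the arm or the gripper's body presses on something with over 40 N, if the wrist force passes 120 N, or if a joint passes its speed limit or range.

## Working session

There is one attempt and no reset: what is moved stays moved. The work goes in short steps, Python scripts to look and compute and a shell command to move; the robot and the scene stay as the last step left them, time stands still between calls to the robot, and variables do not carry over. Pictures are saved under pics/ and viewed, about 8 in all and at most 12, crops included, and the job is handed in when it is done.

```bash
ls; mkdir -p pics; python3 - <<'E'
from rig import ctrl,eyes,models
import cv2,numpy as np
s=ctrl.sense(); print(s['time_s'],s['eef_pos'],s['ee_rot'],s['force'],s['grip_width'],ctrl.nose_length)
for n in ('top','side'):
    p=eyes.capture(n); cv2.imwrite(f'pics/{n}0.png',p['color'][:,:,::-1])
    print(n,p['fx'],p['cx'],p['cy'],np.round(p['R'],4).tolist(),np.round(p['t'],1).tolist())
    for l in ('dial_center','dial_front','pointer_tip','three_dots','stand','iron','starch_center','measure_center','lintbrush'):
        r=models.spot_point(p,l)
        print(l,[(np.round(a['centre'],1).tolist(),round(a['confidence'],2)) for a in r[:2]])
print(ctrl.sense()['time_s'])
E
```

```text
pics
0.0 [147.91548389 503.48630121 252.73646241] [-0.6994633   0.7003341  -0.10087034  0.1005406 ] [-0.05566368 -0.91480904 -0.42608722] 1.0012393080921425 22.0
top 455.05692431531907 317.56703934955556 200.24821024447485 [[0.1171, -0.9931, 0.005], [-0.9713, -0.1156, -0.2078], [0.2069, 0.0195, -0.9782]] [-78.4, 597.9, 1111.4]
dial_center [([387.6, 194.1], 0.72), ([217.4, 243.6], 0.34)]
dial_front [([321.6, 233.3], 0.6)]
pointer_tip [([325.8, 199.7], 0.98)]
three_dots []
stand []
iron [([247.5, 180.9], 0.62), ([385.7, 193.2], 0.62)]
starch_center [([387.6, 195.7], 0.58)]
measure_center [([397.4, 253.2], 0.71)]
lintbrush []
side 447.140836807035 316.7823730568123 199.09644359682446 [[0.9771, -0.2122, 0.0182], [-0.1024, -0.5428, -0.8336], [0.1868, 0.8126, -0.5521]] [-559.5, 123.1, 1017.6]
dial_center [([316.3, 200.7], 0.65)]
dial_front [([298.4, 208.0], 0.78)]
pointer_tip [([333.8, 199.9], 0.91)]
three_dots [([331.9, 216.1], 0.56)]
stand [([327.4, 198.8], 0.85)]
iron [([327.9, 169.6], 0.87)]
starch_center [([364.0, 241.9], 0.67)]
measure_center [([307.9, 287.7], 0.9), ([326.0, 198.8], 0.56)]
lintbrush [([264.1, 180.6], 0.63), ([328.7, 169.7], 0.53)]
1.0
```

```bash
python3 - <<'E'
import cv2
a=cv2.imread('pics/top0.png'); b=cv2.imread('pics/side0.png')
cv2.imwrite('pics/top1.png',cv2.resize(a[110:310,180:440],None,fx=3,fy=3,interpolation=2))
cv2.imwrite('pics/side1.png',cv2.resize(b[120:320,200:460],None,fx=3,fy=3,interpolation=2))
E
```

```text
(no output)
```

View pics/top1.png

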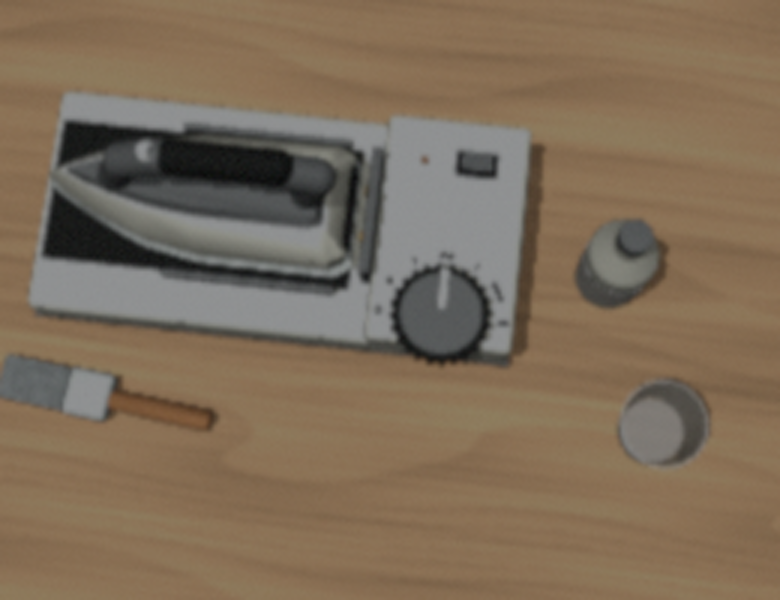

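View pics/side1.png

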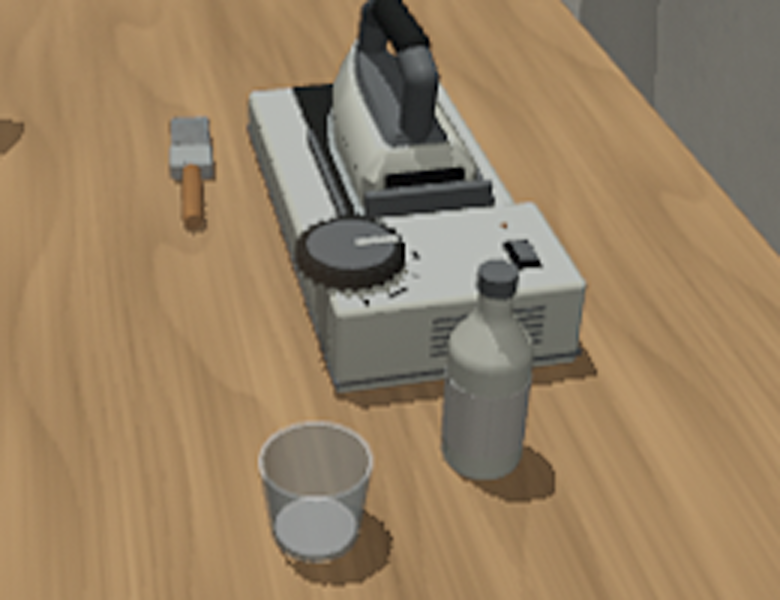

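The top view shows the dial near px (327,214) with its pointer straight back at the double dots (crop 446,258), so it reads two dots (1.571) and needs 2 clicks. The side view agrees: the pointer sits two clicks short of the three dots. The cup is at the lower right, clear of the dial front, and the brush is far to the left. Next I measure.

```bash
cat > h.py <<'E'
import numpy as np,cv2
from scipy.spatial.transform import Rotation as Ro
def onplane(p,uv,z):
    d=np.array([(uv[0]-p['cx'])/p['fx'],(uv[1]-p['cy'])/p['fy'],1.]); R=np.array(p['R']);t=np.array(p['t'])
    o=-R.T@t; d=R.T@d; return o+d*(z-o[2])/d[2]
def proj(p,X):
    c=np.array(p['R'])@X+p['t']; return np.array([p['fx']*c[0]/c[2]+p['cx'],p['fy']*c[1]/c[2]+p['cy']])
def tool(s):
    w,x,y,z=s['ee_rot']; return Ro.from_quat([x,y,z,w]).as_matrix()
E
python3 - <<'E'
from h import *
from rig import ctrl,eyes,models
s=ctrl.sense(); print(np.round(tool(s),3).tolist(), s['eef_pos'])
T=eyes.capture('top'); S=eyes.capture('side')
t=lambda u,v:(u/3+180-1/3,v/3+110-1/3); sd=lambda u,v:(u/3+200-1/3,v/3+120-1/3)
# dial face ellipse centre (z98)
print('centre top',onplane(T,t(441,312),98),'side',onplane(S,sd(351,243),98))
# console top edges z=80
A=[onplane(T,t(*q),80) for q in((392,117),(529,128),(512,355))]
B=[onplane(S,sd(*q),80) for q in((536,206),(583,284),(334,306))]
print('console top corners',np.round(A,1).tolist(),np.round(B,1).tolist())
yaw=lambda a,b:np.arctan2(*(b-a)[1::-1]) 
print('yaw',yaw(A[1],A[0])-np.pi/2,yaw(A[2],A[1]),'side',yaw(B[2],B[1]))
print('pointer',onplane(T,t(446,268),98),'3dots',onplane(T,t(497,293),80),onplane(T,t(447,256),80),onplane(T,t(503,323),80))
for n,uv in(('starch base',t(605,300)),('cup rim',t(663,424))): print(n,onplane(T,uv,0 if n[0]=='s' else 65))
for p in(T,S):
  for l in('dial_center','dial_front'):
    for r in models.spot_in(p,l)[:1]: print(l,np.round(r['extent'],1),r['confidence'])
E
```

```text
[[0.959, 0.0, 0.282], [-0.282, -0.0, 0.959], [0.0, -1.0, -0.0]] [148.02246939 503.69526223 253.291933  ]
centre top [564.3605689  -34.71418945  98.        ] side [562.63290103 -36.62291772  98.        ]
console top corners [[733.6, 26.9, 80.0], [737.8, -92.3, 80.0], [538.3, -97.9, 80.0]] [[732.7, 15.5, 80.0], [731.8, -98.8, 80.0], [538.3, -90.7, 80.0]]
yaw 0.035144246184128036 0.02841827276562279 side -0.04194583141731133
pointer [601.92435741 -34.64340024  98.        ] 3dots [589.4559556  -79.93541565  80.        ] [616.30001375 -34.38514374  80.        ] [564.47946163 -87.63547828  80.        ]
starch base [ 610.79926866 -181.10229529    0.        ]
cup rim [ 497.48714264 -230.75755775   65.        ]
dial_center [270.6 185.4 167.   90.9] 0.72
dial_front [274.1 187.7 171.5  89.3] 0.57
dial_center [340.1 200.4 114.5  97.9] 0.56
dial_front [339.2 200.8 112.  103.7] 0.85
```

Both cameras put the dial centre at about (563.5, -35.7), with yaw near 0 (±0.04) and the front edge at x≈520. The pointer reads two dots, so 2 clicks are needed. I'll move to a staging point in front of the dial, squaring and shutting the gripper on the way.

```bash
python3 -m crank '[{"dp":[232,0,-219],"roll":-0.286,"gripper":255},{"dp":[232,0,-219],"roll":-0.286,"gripper":255},{"dp":[232,0,-219],"roll":-0.286,"gripper":255},{"dp":[232,0,-219],"roll":-0.286,"gripper":255},{"dp":[232,0,-219],"roll":-0.286,"gripper":255},{"dp":[232,0,-219],"roll":-0.286,"gripper":255},{"dp":[232,0,-219],"roll":-0.286,"gripper":255},{"dp":[232,0,-219],"roll":-0.286,"gripper":255},{"dp":[232,0,-219],"roll":-0.286,"gripper":255},{"dp":[232,0,-219],"roll":-0.286,"gripper":255}]' 30
```

```text
time_s: 2.13
eef_pos: [309.6, 227.2, 253.5]
ee_rot: [0.707, -0.707, 0.001, -0.001]
force: [-0.4, -0.2, -0.3]
grip_width: 0.001
```

```bash
python3 -m crank '[{"dp":[160,0,-274],"roll":0,"gripper":255},{"dp":[160,0,-274],"roll":0,"gripper":255},{"dp":[160,0,-274],"roll":0,"gripper":255},{"dp":[160,0,-274],"roll":0,"gripper":255},{"dp":[160,0,-274],"roll":0,"gripper":255},{"dp":[160,0,-274],"roll":0,"gripper":255},{"dp":[160,0,-274],"roll":0,"gripper":255},{"dp":[160,0,-274],"roll":0,"gripper":255},{"dp":[160,0,-274],"roll":0,"gripper":255},{"dp":[160,0,-274],"roll":0,"gripper":255}]'; python3 -c "
from h import *
from rig import ctrl
print(np.round(tool(ctrl.sense()),3))"
```

```text
time_s: 2.97
eef_pos: [469.2, -45.1, 252.8]
ee_rot: [0.707, -0.707, 0.0, 0.0]
force: [-0.0, 1.7, -0.4]
grip_width: 0.003
[[ 1.    -0.001 -0.   ]
 [ 0.     0.001  1.   ]
 [-0.001 -1.     0.001]]
```

```bash
python3 -m crank '[{"dp":[0,40,0],"roll":0,"gripper":255},{"dp":[0,80,0],"roll":0,"gripper":255},{"dp":[0,115,0],"roll":0,"gripper":255},{"dp":[0,140,0],"roll":0,"gripper":255},{"dp":[0,151,0],"roll":0,"gripper":255},{"dp":[0,151,0],"roll":0,"gripper":255},{"dp":[0,151,0],"roll":0,"gripper":255}]'; python3 - <<'E'
from rig import eyes
import cv2
for n,(a,b,c,d) in (('side',(140,270,230,400)),('wrist',(0,400,0,640))):
    p=eyes.capture(n)['color'][a:b,c:d,::-1]; cv2.imwrite(f'pics/{n}2.png',cv2.resize(p,None,fx=4 if n=='side' else 1,fy=4 if n=='side' else 1,interpolation=2))
E
```

```text
time_s: 3.55
eef_pos: [468.8, -44.2, 102.7]
ee_rot: [0.707, -0.707, -0.001, 0.001]
force: [-0.4, 0.3, 0.2]
grip_width: -0.005
```

View pics/side2.png

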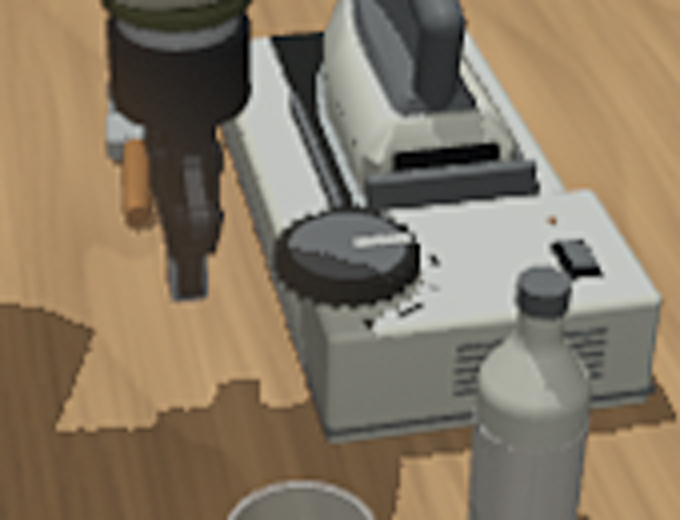

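View pics/wrist2.png

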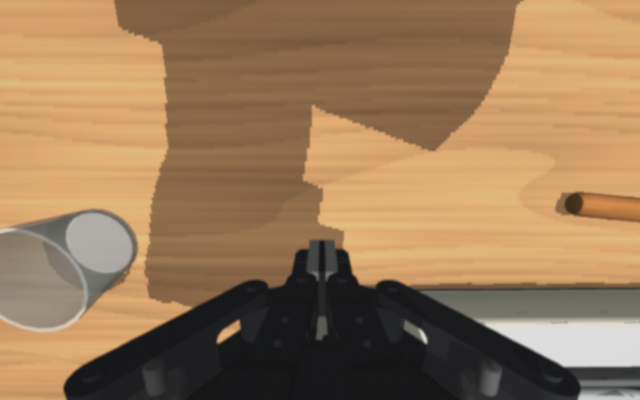

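The finger stands shut about 50 mm in front of the dial, with its tip just below the rim (side view: tip at crop (188,295), rim at 275–420). The wrist view shows free table around it and the cup well to the side. I'll approach the rim gently.

```bash
python3 -m crank '[{"dp":[15,0,-1],"roll":0,"gripper":255},{"dp":[30,0,-1],"roll":0,"gripper":255},{"dp":[34,0,-1],"roll":0,"gripper":255},{"dp":[34,0,-1],"roll":0,"gripper":255},{"dp":[34,0,-1],"roll":0,"gripper":255}]'; python3 -m crank '[{"dp":[1,0,0],"roll":0,"gripper":255},{"dp":[2,0,0],"roll":0,"gripper":255},{"dp":[2,0,0],"roll":0,"gripper":255}]';  python3 -m crank '[{"dp":[1,0,0],"roll":0,"gripper":255},{"dp":[2,0,0],"roll":0,"gripper":255},{"dp":[2,0,0],"roll":0,"gripper":255}]'
```

```text
time_s: 4.07
eef_pos: [502.6, -46.5, 102.7]
ee_rot: [-0.707, 0.707, 0.0, -0.0]
force: [0.1, -0.1, 0.3]
grip_width: 0.001
time_s: 4.32
eef_pos: [504.8, -46.8, 102.4]
ee_rot: [-0.707, 0.707, 0.0, 0.0]
force: [0.1, -0.1, 0.1]
grip_width: 0.003
time_s: 4.57
eef_pos: [507.0, -46.8, 102.3]
ee_rot: [-0.707, 0.707, 0.0, -0.0]
force: [0.2, 0.6, 0.1]
grip_width: -0.003
```

```bash
python3 -m crank '[{"dp":[1,0,0],"roll":0,"gripper":255},{"dp":[1,0,0],"roll":0,"gripper":255}]';  python3 -m crank '[{"dp":[1,0,0],"roll":0,"gripper":255},{"dp":[1,0,0],"roll":0,"gripper":255}]'; python3 -m crank '[{"dp":[1,0,0],"roll":0,"gripper":255},{"dp":[1,0,0],"roll":0,"gripper":255}]'
```

```text
time_s: 4.73
eef_pos: [508.0, -46.8, 102.3]
ee_rot: [-0.707, 0.707, 0.0, -0.0]
force: [0.5, 0.4, 0.2]
grip_width: 0.003
time_s: 4.9
eef_pos: [509.0, -46.8, 102.3]
ee_rot: [-0.707, 0.707, 0.0, -0.0]
force: [-0.2, -0.4, -0.8]
grip_width: 0.0
time_s: 5.07
eef_pos: [509.9, -46.8, 102.3]
ee_rot: [0.707, -0.707, 0.0, 0.0]
force: [0.2, -0.3, -0.1]
grip_width: -0.001
```

```bash
python3 -m crank '[{"dp":[1,0,0],"roll":0,"gripper":255},{"dp":[1,0,0],"roll":0,"gripper":255}]';  python3 -m crank '[{"dp":[1,0,0],"roll":0,"gripper":255},{"dp":[1,0,0],"roll":0,"gripper":255}]'
```

```text
time_s: 5.23
eef_pos: [510.2, -46.7, 102.2]
ee_rot: [0.707, -0.707, 0.001, 0.001]
force: [-4.7, -0.8, 3.2]
grip_width: -0.002
time_s: 5.4
eef_pos: [510.5, -46.7, 102.1]
ee_rot: [0.707, -0.707, 0.001, 0.002]
force: [-9.9, -1.1, 6.6]
grip_width: 0.001
```

Contact at x≈510, about 6 N per mm. I'll ease off 1 mm, then draw towards +y in small, force-checked steps.

```bash
python3 -m crank '[{"dp":[-1,0,1.5],"roll":0,"gripper":255},{"dp":[-1,0,3],"roll":0,"gripper":255},{"dp":[-1,0,4],"roll":0,"gripper":255}]';  python3 -m crank '[{"dp":[0,0,2],"roll":0,"gripper":255},{"dp":[0,0,4],"roll":0,"gripper":255}]'
```

```text
time_s: 5.65
eef_pos: [510.0, -43.1, 102.2]
ee_rot: [-0.707, 0.707, -0.001, -0.001]
force: [-6.8, -2.3, 3.4]
grip_width: -0.001
time_s: 5.82
eef_pos: [509.9, -38.9, 102.2]
ee_rot: [-0.707, 0.707, -0.001, -0.001]
force: [-6.6, -2.5, 3.3]
grip_width: 0.003
```

```bash
python3 -m crank '[{"dp":[0,0,2],"roll":0,"gripper":255},{"dp":[0,0,4],"roll":0,"gripper":255}]';  python3 -m crank '[{"dp":[0,0,2],"roll":0,"gripper":255},{"dp":[0,0,4],"roll":0,"gripper":255}]'; python3 -m crank '[{"dp":[0,0,2],"roll":0,"gripper":255},{"dp":[0,0,4],"roll":0,"gripper":255},{"dp":[0,0,5],"roll":0,"gripper":255},{"dp":[0,0,5],"roll":0,"gripper":255}]'; python3 - <<'E'
from rig import eyes
import cv2
for n,(a,b,c,d) in (('side',(160,230,280,370)),('top',(165,235,290,370))):
    p=eyes.capture(n)['color'][a:b,c:d,::-1]; cv2.imwrite(f'pics/{n}3.png',cv2.resize(p,(380,300),interpolation=2))
cv2.imwrite('pics/j3.png',cv2.hconcat([cv2.imread('pics/side3.png'),cv2.imread('pics/top3.png')]))
E
```

```text
time_s: 5.98
eef_pos: [510.1, -34.7, 102.2]
ee_rot: [0.707, -0.707, 0.001, 0.001]
force: [-5.4, -2.0, 2.7]
grip_width: 0.001
time_s: 6.15
eef_pos: [510.0, -30.7, 102.1]
ee_rot: [0.707, -0.707, 0.001, 0.001]
force: [-5.1, -0.4, 2.6]
grip_width: -0.0
time_s: 6.48
eef_pos: [510.3, -25.3, 102.1]
ee_rot: [0.707, -0.707, 0.001, 0.001]
force: [-5.5, 1.0, 1.5]
grip_width: 0.001
```

View pics/j3.png

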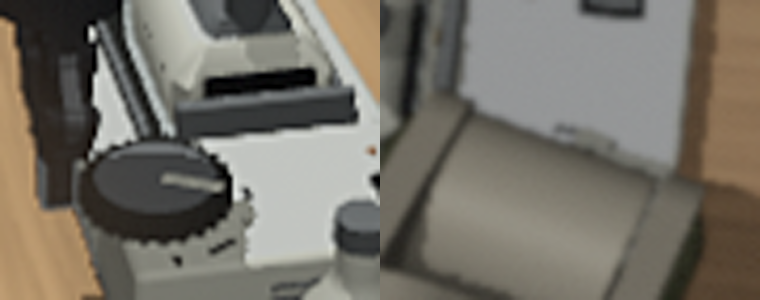

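In the side view the pointer has turned one click: it ran to (405,240) on the 4x crop earlier, and is now right-and-down at (225,188) in this crop. The arm hides the dial in the top view. I'll draw back, return to the start side and measure the pointer.

```bash
python3 -m crank '[{"dp":[-6,0,0],"roll":0,"gripper":255},{"dp":[-12,0,0],"roll":0,"gripper":255},{"dp":[-12,0,-12],"roll":0,"gripper":255},{"dp":[-12,0,-22],"roll":0,"gripper":255},{"dp":[-12,0,-22],"roll":0,"gripper":255},{"dp":[-4,0,-22],"roll":0,"gripper":255},{"dp":[-4,0,-22],"roll":0,"gripper":255}]'; cat > meas.py <<'E'
from h import *
from rig import eyes,models
import sys
p=eyes.capture('side'); c=np.array([563.5,-35.7,98])
r=models.spot_point(p,'pointer_tip')[:1]
print('net',r and (r[0]['centre'],r[0]['confidence']))
if r:
    d=onplane(p,r[0]['centre'],98)-c; print('angle',np.pi/2-np.arctan2(d[1],d[0]),np.hypot(*d[:2]))
g=cv2.cvtColor(p['color'],cv2.COLOR_RGB2GRAY)
# face brightness profile along radius 8..35 vs angle
res=[]
for a in np.arange(0,3.3,.02):
    u=[proj(p,c+[q*np.sin(a),q*np.cos(a),0]) for q in range(12,36,2)]
    v=cv2.remap(g,np.float32([[x[0] for x in u]]),np.float32([[x[1] for x in u]]),1); res.append((v.mean(),a))
v=np.array(res); w=np.clip(v[:,0]-(v[:,0].max()*.6+np.median(v[:,0])*.4),0,None); print('bright angle',(w*v[:,1]).sum()/w.sum(),v[:,0].max(),np.median(v[:,0]))
cv2.imwrite('pics/%s.png'%sys.argv[1],cv2.resize(p['color'][160:240,280:380,::-1],(750,600),interpolation=2))
E
python3 meas.py m1
```

```text
time_s: 7.17
eef_pos: [508.2, -48.2, 102.5]
ee_rot: [-0.707, 0.707, 0.0, 0.001]
force: [-0.2, 1.0, 0.0]
grip_width: 0.003
net ([336.5, 206.2], 0.84)
angle 2.2534426573723216 50.06244825469325
bright angle 2.0947662820262076 130.91666666666666 104.0
```

The pointer's bright line gives 2.095 rad, exactly one click on and one to go. (The network's tip point gives 2.25 at a radius of 50 mm, which is wrong because the tip must be 38 mm from the axis.) Same stroke again.

```bash
python3 -m crank '[{"dp":[2,0,0],"roll":0,"gripper":255},{"dp":[3,0,0],"roll":0,"gripper":255},{"dp":[3.5,0,0],"roll":0,"gripper":255},{"dp":[3.5,0,0],"roll":0,"gripper":255}]'
```

```text
time_s: 7.6
eef_pos: [510.1, -47.6, 102.2]
ee_rot: [0.707, -0.707, 0.0, 0.001]
force: [-2.9, -0.2, 1.4]
grip_width: 0.004
```

```bash
python3 -m crank '[{"dp":[0.5,0,2],"roll":0,"gripper":255},{"dp":[0.5,0,4],"roll":0,"gripper":255},{"dp":[0.5,0,6],"roll":0,"gripper":255},{"dp":[0.5,0,8],"roll":0,"gripper":255}]';  python3 -m crank '[{"dp":[0,0,2],"roll":0,"gripper":255},{"dp":[0,0,4],"roll":0,"gripper":255},{"dp":[0,0,6],"roll":0,"gripper":255}]'; python3 -m crank '[{"dp":[0,0,2],"roll":0,"gripper":255},{"dp":[0,0,4],"roll":0,"gripper":255}]'; python3 meas.py m2
```

```text
time_s: 7.93
eef_pos: [510.0, -39.7, 102.2]
ee_rot: [-0.707, 0.707, -0.001, -0.001]
force: [-7.1, -0.9, 3.7]
grip_width: -0.004
time_s: 8.18
eef_pos: [510.0, -33.6, 102.1]
ee_rot: [0.707, -0.707, 0.001, 0.001]
force: [-6.1, -2.0, 3.9]
grip_width: 0.003
time_s: 8.35
eef_pos: [509.9, -29.5, 102.1]
ee_rot: [0.707, -0.707, 0.001, 0.001]
force: [-6.7, 0.3, 2.4]
grip_width: 0.001
net ([330.1, 207.3], 0.65)
angle 2.5268184878023896 40.591987391213664
bright angle 2.56094037809016 132.25 81.0
```

The bright line reads 2.56, well past the half-way point. A small further draw, then withdraw straight back and let it seat.

```bash
python3 -m crank '[{"dp":[0,0,1],"roll":0,"gripper":255},{"dp":[-6,0,1],"roll":0,"gripper":255},{"dp":[-20,0,1],"roll":0,"gripper":255},{"dp":[-50,0,1],"roll":0,"gripper":255},{"dp":[-80,0,1],"roll":0,"gripper":255},{"dp":[-90,-40,1],"roll":0,"gripper":255},{"dp":[-100,-80,1],"roll":0,"gripper":255},{"dp":[-130,-110,1],"roll":0,"gripper":255},{"dp":[-160,-130,1],"roll":0,"gripper":255},{"dp":[-160,-130,1],"roll":0,"gripper":255}]'; python3 meas.py m3; python3 - <<'E'
from rig import eyes
import cv2
a=eyes.capture('top')['color'][:,:,::-1]; cv2.imwrite('pics/top4.png',cv2.resize(a[110:310,180:440],None,fx=3,fy=3,interpolation=2))
E
```

```text
time_s: 9.28
eef_pos: [349.0, -28.7, 236.1]
ee_rot: [-0.706, 0.708, 0.003, 0.003]
force: [1.4, 0.3, 0.9]
grip_width: 0.001
net ([329.3, 211.0], 0.64)
angle 2.7731355157923563 50.46206542047946
bright angle 2.6492610609219365 198.16666666666666 103.66666666666667
```

View pics/top4.png

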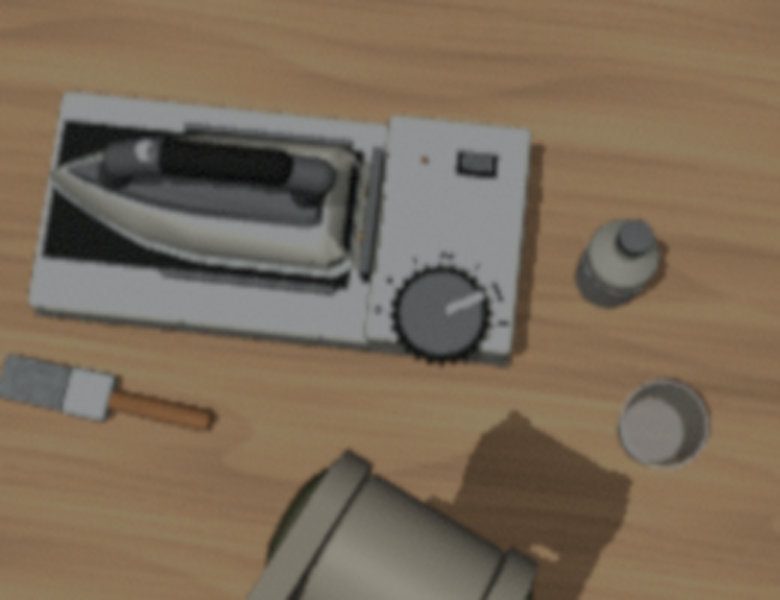

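View pics/m3.png

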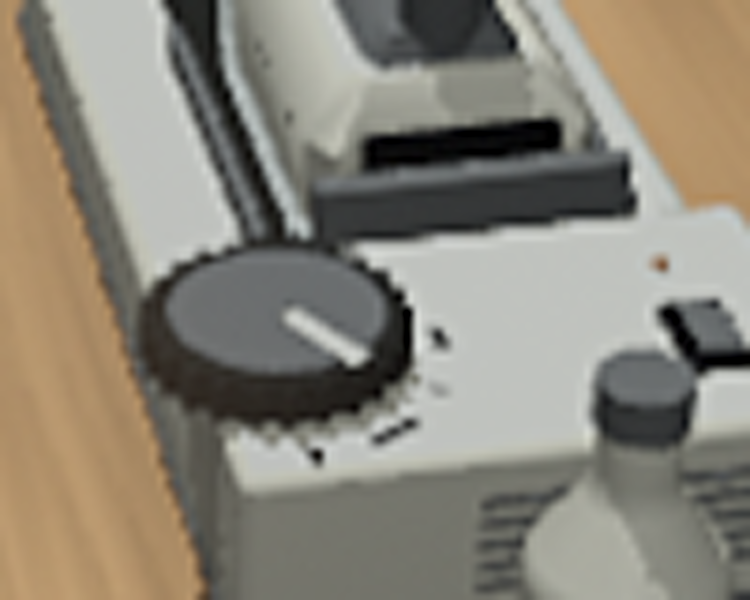

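The top view shows the pointer tip at crop (485,293), aimed at the three-dot row at (497,293). The iron, bottle, cup and brush sit at the same pixels as before. In the side view the pointer's bright line gives 2.65 rad, within tolerance of 2.618. The arm is clear of everything, so I'm handing in.

```bash
python3 -c "
from rig import ctrl
print(ctrl.finish_job())"
```

```text
the job is handed in; nothing more can be done
None
```

I turned the dial two clicks clockwise, from two dots to three dots, and it rests at the three-dot mark. The job is handed in. I did it with two light strokes of the shut fingertip, drawing the front rim towards +y, then backed the arm clear.

- **Dial position:** the pointer's bright line measured 2.09 rad after the first stroke and 2.65 rad after release. The target is 2.618 ± 0.14, and the top picture shows the pointer aimed at the three dots.
- **Forces:** the highest reading was about 12 N, briefly, while feeling for contact. During the strokes it was about 5–8 N, measured at the end of each move.
- **Other things:** the iron, bottle, cup and brush are at the same pixels as at the start. The last clock reading before the final pictures was 9.3 s.
- **One check disagreed:** the network's pointer-tip point gave 2.77 rad after release. I disregarded it because it put the tip 50 mm from the axis instead of 38 mm; its reading after the first stroke was off in the same way.

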